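# Open the seized oil filler of a hydraulic power unit

### The job

The black oil filler cap on the tank of the hydraulic unit is stuck: break it loose with a short hard twist anticlockwise, then spin it easily on, feeling for its end stop, lift it off the neck and set it down gently in the flat steel parts tray, upright on its skirt. Do not pull or press hard on the cap while it is held, and stop turning as soon as you feel the end stop, or the neck's rims break. Leave the other things on the bench alone.

Things in the scene. Friction and masses are not known exactly. Their poses are not given: they have to be found in the camera images.
- cap_crown (a point): Black plastic screw cap of the oil filler, 34 mm tall, 80 g: the upper 18 mm is a ribbed round crown 52 mm in diameter (grip it there, with about 50 N), below it a skirt 51 mm in diameter, 16 mm tall, open underneath. This point lies on its axis at mid-crown, 9 mm below the flat top and 25 mm above the skirt's lower edge; z up along the axis. Its underside starts 16 mm above the tank's top.
- neck (a point): Centre of the flat top of the fixed steel filler neck, 32 mm above the tank's top; the cap sits on it. Three lugs in the skirt hook under rims of the neck, with 1 mm of play sideways and up. The cap stops turning at a hard end stop, 0.95 to 1.75 rad from the start: how far cannot be seen or told from any yaw. Only in the last 0.15 rad before this stop can it be lifted straight off; before that the rims hold it.
- tank: Blue steel oil tank 220 x 170 x 100 mm, bolted down; origin at the centre of its underside, z up. The filler neck stands on its top 45 mm from the centre towards its own -x; a grey motor 58 mm high lies along y on the top, centred 68 mm towards +x, with a small block beside it.
- cap: The same cap; origin on its axis at the skirt's lower edge. To loosen, turn anticlockwise seen from above. Sprung catches hold it: the first 0.1 to 0.3 rad take about 0.5 to 1 N m, then it snaps loose, is pushed on a little up to 0.9 rad, and then turns with under 0.1 N m until the end stop, where the torque climbs. Ease back 0.03 to 0.06 rad from the stop before lifting; it is clear of the neck about 20 mm up.
- tray: Flat open steel parts tray, 160 mm (x) by 150 mm (y), rim 18 mm high, walls and floor 3 mm thick, fixed to the bench; origin at the centre of its underside.
- spanner: Steel spanner, 150 mm long, lying on the bench; leave alone.
- oil_bottle: Grey plastic bottle, 60 mm in diameter, 130 mm tall, standing on the bench, origin at its underside; leave alone.
- fitting: Brass ring fitting, 34 mm in diameter, 22 mm tall, standing on the bench, origin at its underside; leave alone.
Mind the look-alikes: they are no part of the job. There is more than one size of the cap; the job needs the largest.

How it is judged (in metres and radians):
On the way:
1. the cap has been lifted clear of the neck, upright (z of cap in the frame of neck above 0.01 m and angle between cap's own z axis and vertical below 0.35 rad), for 0.1 s.
At the end, for the whole second after the job is handed in: The cap stands still and released on the tray's floor, inside its walls, upright on its skirt (tilt under 0.1 rad) (x of cap in the frame of tray between -0.055 and 0.055 m and y of cap in the frame of tray between -0.05 and 0.05 m and z of cap in the frame of tray between -0.002 and 0.008 m and angle between cap's own z axis and vertical below 0.1 rad and linear speed of cap below 0.02 m/s); the robot touches nothing.
It fails at once if the cap is pulled, pressed or wrenched hard against the neck (over 70 N on neck, rims and end stops together; turning on the end stops with 1.4 N m gives that) (contact force between cap and tank above 70 N).
It fails at once if the cap is dropped or banged into the tray (over 40 N) (contact force between cap and tray above 40 N).
It fails at once if the spanner is disturbed (moved over 20 mm) (distance of spanner from where it was at the start of the episode above 0.02 m).
It fails at once if the oil bottle is disturbed (moved over 20 mm) (distance of oil_bottle from where it was at the start of the episode above 0.02 m).
It fails at once if the brass fitting is disturbed (moved over 20 mm) (distance of fitting from where it was at the start of the episode above 0.02 m).
It also fails if it takes over 72 s, if anything falls off the work surface, if the arm or the gripper's body presses on something with over 40 N, if the wrist force passes 120 N, or if a joint passes its speed limit or range.

### The arm

A 6-joint arm with a two-finger parallel gripper is mounted at the origin on the work surface. World frame = base frame: x ahead of the robot, y to its left, z up, the work surface at z = 0. Lengths are in m, angles in degrees, forces in N, time in s.
With the tool pointing down it reaches from about 0.25 to 0.725 m from the base axis. Payload 9.7 kg.
Tool frame: the origin (TCP) lies between the finger pads; the fingertips stand 17 mm ahead of it and the grasp point (between the pads) lies 2 mm behind it; z points along the fingers, y is the direction in which the jaws open and shut (so a half turn about z gives the same grasp; the last joint's range is limited). The gripper opens to 85 mm and grips with 20 to 120 N. Pads are 22 mm wide; open, the fingers measure 114 mm over their backs; the gripper's body (76 mm by 85 mm) begins 54 mm behind the grasp point. The pads swing forward as they close: fully open they stand 13 mm farther back than shut.
Start: joints at [-71.219, 4.979, 10.078, 95.1, 0, 90], TCP at [0.177, -0.521, 0.248] pointing down, gripper open.
Joint ranges: [-179.16, 179.16], [-48.56, 103.87], [-65.8, 70.77], [-126.05, 130.52], [-82.76, 87.17], [-180, 180]. Speed limits (degrees/s): [127.2, 127.2, 147.25, 180, 180, 180].

### API

Orientations are given as [roll, pitch, yaw] about the fixed x, y, z axes, in that order (R = Rz(yaw) Ry(pitch) Rx(roll)).
In Python, from workcell import monitor, cams, order gives the robot as it stands. The module is installed in compiled form; this text tells all that it offers.
- The arm moves only by the shell command python3 -m handwheel 'ROWS' [OPENING] [FORCE]. ROWS is JSON, a list of rows, each a list of 6 numbers: the shift along the tool's x, y, z in m, then the turn, a rotation vector about the tool's x, y, z in degrees. In form: [[tx, ty, tz, wx, wy, wz], ...]. A call has exactly 8 rows; each row shifts and turns the commanded pose from where the row before left it, along the tool's axes as they then stand; what a row does not reach is not made up. A row lasts 1/12 s, in which the tool goes at most 41.7 mm and 7.16 degrees, less where a joint would pass 70% of its speed; a pose out of reach is approached as far as the arm can. A call is refused whole if a number of a shift passes 0.0417 or a number of a turn 7.16, either way. A call with a gripper value outside its range is refused whole. OPENING is the opening, from -1 (shut) to 1 (fully open), set as the call begins (- or left out, the last holds). The fingers move at their own pace and stop on an object; FORCE is the grip in N (left out, the last holds). Time passes only in rows, so rows that do not move let the fingers close, or fill a call up. It gives the time, the measured TCP pose, the force and the opening at its end, in the units of the state.
- monitor.get_obs(): the state, without advancing time (a new reading comes with each control period).
- cams.camera(name): name is "side" or "top"; returns a dict with "img" (400x640x3 uint8, red, green, blue), "depth" (400x640 float32, m along the optical axis (not along the pixel's ray), 0 where there is no reading), "fx", "fy", "cx", "cy" (pixels), "rvec" (rotation vector, rad) and "tvec" (3), from world to camera coordinates, as OpenCV has them. Camera axes: x right, y down, z forward; pixel columns grow to the right and rows downward; lengths in m; the calibration is good to about 2 mm. A picture is of the moment at which its call begins.
- order.job_done(): hands the job in, once; it reports no verdict.
The state is a dict: "time": time; "q": joint angles; "qd": joint speeds; "joint_efforts": joint torques, N m; "ee_pos": TCP position; "tcp_rot": TCP orientation; "wrist_force": force on the tool from outside, world axes, zero at the start; "torque": the same for the moment, N m; "opening": finger opening in m.
Only numpy, scipy, OpenCV 4.12 (cv2) and the standard library are available. Lean on these libraries where they do the work, as an engineer would, in place of code of your own. Each camera call takes 0.05 s, during which the arm holds its last target. There are 200 camera calls.

## Working session

There is one attempt and no reset: what is moved stays moved. The work goes in short steps, Python scripts to look and compute and a shell command to move; the robot and the scene stay as the last step left them, time stands still between calls to the robot, and variables do not carry over. Pictures are saved under pics/ and viewed, about 8 in all and at most 12, crops included, and the job is handed in when it is done.

```bash
mkdir -p pics; cat > h.py <<'E'
import numpy as np,cv2
from workcell import monitor,cams,order
def cloud(c):
    d=c["depth"];v,u=np.mgrid[:400,:640]
    P=np.stack([(u-c["cx"])/c["fx"]*d,(v-c["cy"])/c["fy"]*d,d],-1)
    R=cv2.Rodrigues(np.array(c["rvec"],float))[0]
    W=(P-np.array(c["tvec"],float).ravel())@R
    W[d==0]=np.nan
    return W
E
python3 - <<'E'
from h import *
for n in("top","side"):
    c=cams.camera(n);cv2.imwrite(f"pics/{n}0.png",c["img"][...,::-1]);np.save(f"{n}0.npy",cloud(c))
print(monitor.get_obs())
E
```

```text
{'time': 0.1, 'q': array([-7.12181101e+01,  5.00974928e+00,  1.00396838e+01,  9.51011099e+01,
        8.23980170e-04,  9.00003416e+01]), 'qd': array([ 0.03954197,  0.03779828,  0.22890499,  0.07555821, -0.00965433,
       -0.02906464]), 'joint_efforts': array([-2.70584162e-03, -5.21562052e+01,  4.65653765e+01,  1.60196068e-02,
       -1.13608103e-04, -1.64661321e-05]), 'ee_pos': array([ 0.17702408, -0.52053212,  0.24764287]), 'tcp_rot': array([-1.79928825e+02, -8.23555175e-04,  1.87815472e+01]), 'wrist_force': array([ 0.17430237,  0.47813344, -0.10745718]), 'torque': array([-0.00200578, -0.00279741, -0.00590055]), 'opening': 0.08546696159287964}
```

View pics/top0.png

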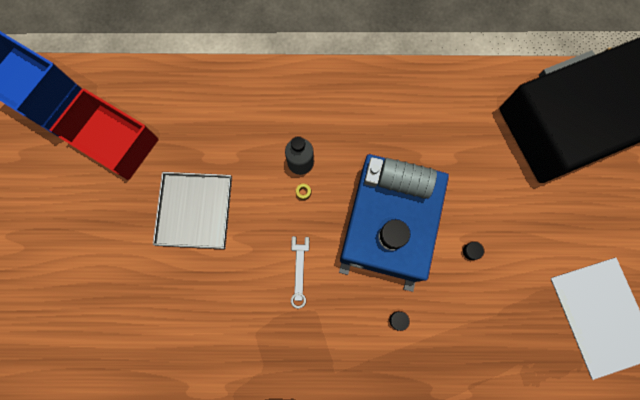

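View pics/side0.png

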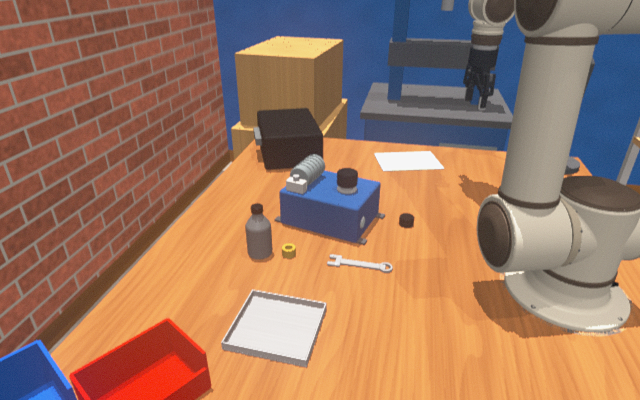

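The top view shows the big cap on the tank at about (394,234), the motor at (408,178), the tray at (193,210), the spanner at (299,270), the bottle at (299,155), the fitting at (303,191), and smaller look-alike caps at (474,250) and (399,320). The side view agrees.

```bash
python3 - <<'E'
from h import *
W=np.load("top0.npy");S=np.load("side0.npy")
def circ(W,z0,z1,box,name):
    x,y,z=W[...,0],W[...,1],W[...,2]
    m=(z>z0)&(z<z1)&(x>box[0])&(x<box[1])&(y>box[2])&(y<box[3]);p=W[m]
    if len(p)<5: print(name,len(p));return
    r=cv2.minAreaRect(p[:,:2].astype(np.float32)*1000)
    print(name,len(p),"mean",p.mean(0).round(4),"rect mm",np.round(r[0],1),np.round(r[1],1),round(r[2],1),"zmed",np.median(p[:,2]).round(4))
for n,(u,v) in dict(cap=(394,234),motor=(408,178),tanktop=(415,240),tray=(193,210),bottle=(299,145),c2=(474,250),c3=(399,320),fit=(303,184),sp=(299,270)).items(): print(n,W[v,u].round(4))
c=W[234,394];b=(c[0]-.06,c[0]+.06,c[1]-.06,c[1]+.06)
for w in(W,S):
    circ(w,.142,.157,b,"captop")
    circ(w,.094,.106,(c[0]-.15,c[0]+.25,c[1]-.2,c[1]+.2),"tanktop")
    t=W[210,193];bt=(t[0]-.11,t[0]+.11,t[1]-.11,t[1]+.11)
    circ(w,.013,.03,bt,"trayrim");circ(w,-.002,.008,(t[0]-.06,t[0]+.06,t[1]-.06,t[1]+.06),"trayfloor")
E
```

```text
cap [ 0.4984 -0.175   0.1511]
motor [ 0.6025 -0.2033  0.156 ]
tanktop [ 0.494  -0.2232  0.1022]
tray [0.5698 0.2363 0.0022]
bottle [0.6758 0.0015 0.1279]
c2 [ 0.4835 -0.3617  0.026 ]
c3 [ 0.3418 -0.2006  0.0261]
fit [ 0.623  -0.0034  0.0278]
sp [0.4415 0.0032 0.0084]
captop 657 mean [ 0.5003 -0.178   0.15  ] rect mm [ 500.8 -178.3] [52.3 51. ] 13.9 zmed 0.1502
tanktop 6923 mean [ 0.5248 -0.1807  0.1001] rect mm [ 563.1 -113.7] [326.2 218.8] 75.9 zmed 0.1002
trayrim 519 mean [0.5695 0.2353 0.0174] rect mm [569.8 233.8] [151.1 160.3] 87.6 zmed 0.0176
trayfloor 2967 mean [0.5687 0.2364 0.0033] rect mm [569.9 236.3] [119.9 119.9] 0.0 zmed 0.0033
captop 195 mean [ 0.4999 -0.1699  0.1488] rect mm [ 500.3 -174. ] [50.9 51. ] 81.3 zmed 0.1496
tanktop 1946 mean [ 0.5322 -0.1495  0.0998] rect mm [ 561.7 -112.4] [326.7 219.7] 76.4 zmed 0.1
trayrim 781 mean [0.5688 0.2474 0.0171] rect mm [569.  236.6] [152.9 161.3] 87.7 zmed 0.0175
trayfloor 2851 mean [0.5688 0.2393 0.0038] rect mm [569.8 236.3] [119.9 119.8] 90.0 zmed 0.0038
```

Cap top is at z 0.150 (as expected), 51–52 mm across, centred at about (0.5005, -0.177). The tray is 151 x 160 mm, centred at (0.569, 0.236), floor at z 0.003. Next I move above the cap.

```bash
cat > to.py <<'E'
import sys
from h import *
from scipy.spatial.transform import Rotation as Ro
o=monitor.get_obs();t=np.array([float(a) for a in sys.argv[1:4]])
R=Ro.from_euler("xyz",o["tcp_rot"],degrees=True)
print("t",o["time"],"ee",o["ee_pos"].round(4),"rot",o["tcp_rot"].round(2),"q6",o["q"][5].round(1),"F",o["wrist_force"].round(1),"M",o["torque"].round(2))
print("delta tool",R.inv().apply(t-o["ee_pos"]).round(4),"open",round(o["opening"],4))
E
python3 -m handwheel '[[0.026,-0.0138,0.002,0,0,0],[0.026,-0.0138,0.002,0,0,0],[0.026,-0.0138,0.002,0,0,0],[0.026,-0.0138,0.002,0,0,0],[0.026,-0.0138,0.002,0,0,0],[0.026,-0.0138,0.002,0,0,0],[0.026,-0.0138,0.002,0,0,0],[0.026,-0.0138,0.002,0,0,0]]' 1 50
python3 -m handwheel '[[0.026,-0.0138,0.002,0,0,0],[0.026,-0.0138,0.002,0,0,0],[0.026,-0.0138,0.002,0,0,0],[0.026,-0.0138,0.002,0,0,0],[0.026,-0.0138,0.002,0,0,0],[0.026,-0.0138,0.002,0,0,0],[0.026,-0.0138,0.002,0,0,0],[0,0,0,0,0,0]]'
python3 to.py 0.5005 -0.177 0.138
```

```text
time: 0.77
ee_pos: [0.3391, -0.348, 0.2319]
tcp_rot: [-180.0, 0.0, 18.8]
wrist_force: [0.8, -0.3, -0.4]
opening: 0.0854
time: 1.43
ee_pos: [0.4819, -0.196, 0.2171]
tcp_rot: [-179.9, 0.0, 19.0]
wrist_force: [-0.2, 0.5, 0.1]
opening: 0.085
t 1.4333 ee [ 0.4819 -0.196   0.2171] rot [-1.7991e+02  1.0000e-02  1.8970e+01] q6 138.9 F [-0.2  0.5  0.1] M [ 0.01  0.01 -0.  ]
delta tool [ 0.0238 -0.0118  0.0791] open 0.085
```

```bash

python3 -m handwheel '[[0.008,-0.004,0,0,0,0],[0.008,-0.004,0,0,0,0],[0.0078,-0.0044,0,0,0,0],[0,0,0.01,0,0,0],[0,0,0.01,0,0,0],[0,0,0.01,0,0,0],[0,0,0.01,0,0,0],[0,0,0,0,0,0]]'
python3 to.py 0.5004 -0.1765 0.138
python3 - <<'E'
from h import *
c=cams.camera("side");cv2.imwrite("pics/side1.png",cv2.resize(c["img"][140:260,250:420,::-1],None,fx=4,fy=4))
E
```

```text
time: 2.1
ee_pos: [0.497, -0.1798, 0.1753]
tcp_rot: [-179.9, 0.2, 18.7]
wrist_force: [-0.6, -0.8, -0.8]
opening: 0.0852
t 2.1 ee [ 0.497  -0.1798  0.1753] rot [-1.7987e+02  1.7000e-01  1.8740e+01] q6 141.4 F [-0.6 -0.8 -0.8] M [-0.01  0.02 -0.01]
delta tool [ 0.0044 -0.0019  0.0373] open 0.0852
```

View pics/side1.png

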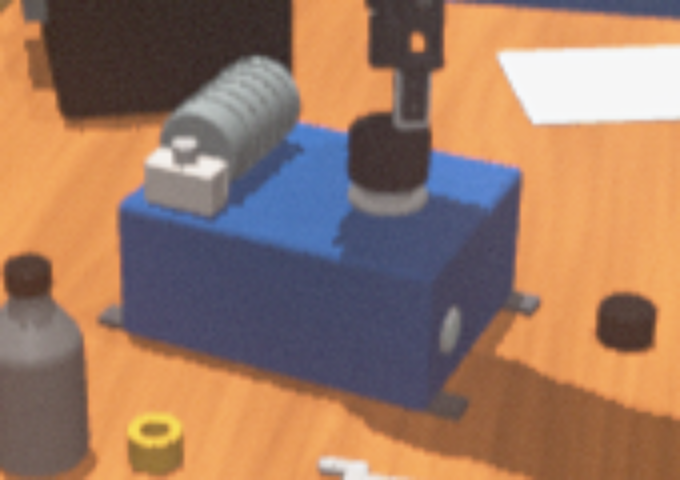

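Side view: the open finger at (410,95) stands clear of the cap at (390,150) and on the expected side. I descend with the small correction and let it settle.

```bash

python3 -m handwheel '[[0.002,-0.001,0,0,0,0],[0,0,0.009,0,0,0],[0,0,0.009,0,0,0],[0,0,0.009,0,0,0],[0,0,0.008,0,0,0],[0,0,0,0,0,0],[0,0,0,0,0,0],[0,0,0,0,0,0]]'
python3 to.py 0.5004 -0.1765 0.138
```

```text
time: 2.82
ee_pos: [0.4998, -0.1782, 0.1435]
tcp_rot: [180.0, -0.0, 18.8]
wrist_force: [-0.2, 0.2, 0.6]
opening: 0.0856
t 2.8167 ee [ 0.4998 -0.1782  0.1435] rot [ 1.800e+02 -1.000e-02  1.878e+01] q6 141.6 F [-0.2  0.2  0.6] M [-0.03 -0.01  0.01]
delta tool [ 0.0011 -0.0014  0.0055] open 0.0856
```

```bash

python3 -m handwheel '[[0.001,-0.0014,0.003,0,0,0],[0,0,0.003,0,0,0],[0,0,0,0,0,0],[0,0,0,0,0,0],[0,0,0,0,0,0],[0,0,0,0,0,0],[0,0,0,0,0,0],[0,0,0,0,0,0]]'
python3 to.py 0.5004 -0.1765 0.138
python3 -m handwheel '[[0,0,0,0,0,0],[0,0,0,0,0,0],[0,0,0,0,0,0],[0,0,0,0,0,0],[0,0,0,0,0,0],[0,0,0,0,0,0],[0,0,0,0,0,0],[0,0,0,0,0,0]]' -1 20
python3 to.py 0.5004 -0.1765 0.138
```

```text
time: 3.48
ee_pos: [0.5003, -0.1766, 0.1374]
tcp_rot: [180.0, -0.0, 18.8]
wrist_force: [-0.7, -0.5, -0.0]
opening: 0.0852
t 3.4833 ee [ 0.5003 -0.1766  0.1374] rot [ 1.800e+02 -1.000e-02  1.878e+01] q6 141.8 F [-0.7 -0.5 -0. ] M [ 0.    0.05 -0.  ]
delta tool [ 0.0001 -0.     -0.0006] open 0.0852
time: 4.15
ee_pos: [0.5008, -0.177, 0.1377]
tcp_rot: [179.9, -0.0, 18.8]
wrist_force: [3.5, -4.2, 2.8]
opening: 0.0509
t 4.15 ee [ 0.5008 -0.177   0.1377] rot [ 1.7992e+02 -5.0000e-02  1.8770e+01] q6 141.8 F [ 3.5 -4.2  2.8] M [-0.96 -0.68  0.07]
delta tool [-0.0002 -0.0005 -0.0003] open 0.0509
```

Opening 51 mm agrees with the crown, with low side load. I raise the grip to 50 N and recentre slightly.

```bash

python3 -m handwheel '[[0.0002,0.0005,0,0,0,0],[0,0,0,0,0,0],[0,0,0,0,0,0],[0,0,0,0,0,0],[0,0,0,0,0,0],[0,0,0,0,0,0],[0,0,0,0,0,0],[0,0,0,0,0,0]]' -1 50
python3 to.py 0.5004 -0.1765 0.138
```

```text
time: 4.82
ee_pos: [0.5008, -0.177, 0.1378]
tcp_rot: [180.0, -0.0, 18.8]
wrist_force: [1.6, -3.0, 5.0]
opening: 0.0508
t 4.8167 ee [ 0.5008 -0.177   0.1378] rot [ 1.7997e+02 -4.0000e-02  1.8780e+01] q6 141.8 F [ 1.6 -3.   5. ] M [-0.53 -0.26  0.03]
delta tool [-0.0002 -0.0006 -0.0002] open 0.0508
```

```bash

python3 -m handwheel '[[0,0,0,0,0,-4],[0,0,0,0,0,-4],[0,0,0,0,0,-4],[0,0,0,0,0,-4],[0,0,0,0,0,-4],[0,0,0,0,0,-4],[0,0,0,0,0,0],[0,0,0,0,0,0]]'
python3 to.py 0.5004 -0.1765 0.138
```

```text
time: 5.48
ee_pos: [0.5003, -0.1774, 0.1378]
tcp_rot: [180.0, 0.1, 42.8]
wrist_force: [-1.5, -5.1, 6.0]
opening: 0.0505
t 5.4833 ee [ 0.5003 -0.1774  0.1378] rot [1.7996e+02 6.0000e-02 4.2780e+01] q6 117.7 F [-1.5 -5.1  6. ] M [-1.08  0.22  0.03]
delta tool [ 0.0007 -0.0006 -0.0002] open 0.0505
```

The cap has broken loose, with almost no torque remaining. As a torque fuse I cut the grip to 25 N, then spin on in small steps with a torque check between calls.

```bash
cat > chk.py <<'E'
from h import *
import sys
o=monitor.get_obs();m=o["torque"];f=o["wrist_force"]
print(o["time"].__round__(2),"yaw",o["tcp_rot"][2].round(2),"Mz",m[2].round(3),"F",f.round(1))
sys.exit(int(abs(m[2])>0.2 or np.linalg.norm(f)>20))
E
python3 -m handwheel '[[0,0,0,0,0,-0.5],[0,0,0,0,0,-0.5],[0,0,0,0,0,-0.5],[0,0,0,0,0,-0.5],[0,0,0,0,0,-0.5],[0,0,0,0,0,-0.5],[0,0,0,0,0,-0.5],[0,0,0,0,0,-0.5]]' -1 25 >/dev/null; python3 chk.py &&
python3 -m handwheel '[[0,0,0,0,0,-0.5],[0,0,0,0,0,-0.5],[0,0,0,0,0,-0.5],[0,0,0,0,0,-0.5],[0,0,0,0,0,-0.5],[0,0,0,0,0,-0.5],[0,0,0,0,0,-0.5],[0,0,0,0,0,-0.5]]' >/dev/null; python3 chk.py &&
python3 -m handwheel '[[0,0,0,0,0,-0.5],[0,0,0,0,0,-0.5],[0,0,0,0,0,-0.5],[0,0,0,0,0,-0.5],[0,0,0,0,0,-0.5],[0,0,0,0,0,-0.5],[0,0,0,0,0,-0.5],[0,0,0,0,0,-0.5]]' >/dev/null; python3 chk.py &&
python3 -m handwheel '[[0,0,0,0,0,-0.5],[0,0,0,0,0,-0.5],[0,0,0,0,0,-0.5],[0,0,0,0,0,-0.5],[0,0,0,0,0,-0.5],[0,0,0,0,0,-0.5],[0,0,0,0,0,-0.5],[0,0,0,0,0,-0.5]]' >/dev/null; python3 chk.py
```

```text
6.15 yaw 46.79 Mz 0.051 F [-0.  -3.1  5.5]
6.82 yaw 50.81 Mz 0.233 F [ 1.6 -3.6  4.6]
6.82 yaw 50.81 Mz 0.233 F [ 1.6 -3.6  4.6]
6.82 yaw 50.81 Mz 0.233 F [ 1.6 -3.6  4.6]
```

Mz is positive, so the cap is pushing the tool onward. That fits the spring push below 0.9 rad. A stop would resist with negative Mz. I continue with short steps and a signed check.

```bash
sed -i 's/abs(m\[2\])>0.2/m[2]<-0.15 or m[2]>0.45/' chk.py
python3 -m handwheel '[[0,0,0,0,0,-0.5],[0,0,0,0,0,-0.5],[0,0,0,0,0,-0.5],[0,0,0,0,0,-0.5],[0,0,0,0,0,0],[0,0,0,0,0,0],[0,0,0,0,0,0],[0,0,0,0,0,0]]' >/dev/null; python3 chk.py &&
python3 -m handwheel '[[0,0,0,0,0,-0.5],[0,0,0,0,0,-0.5],[0,0,0,0,0,-0.5],[0,0,0,0,0,-0.5],[0,0,0,0,0,-0.5],[0,0,0,0,0,-0.5],[0,0,0,0,0,0],[0,0,0,0,0,0]]' >/dev/null && python3 chk.py &&
python3 -m handwheel '[[0,0,0,0,0,-0.5],[0,0,0,0,0,-0.5],[0,0,0,0,0,-0.5],[0,0,0,0,0,-0.5],[0,0,0,0,0,-0.5],[0,0,0,0,0,-0.5],[0,0,0,0,0,0],[0,0,0,0,0,0]]' >/dev/null && python3 chk.py
```

```text
7.48 yaw 52.79 Mz 0.247 F [ 0.3 -4.7  5.8]
8.15 yaw 55.8 Mz 0.293 F [ 0.9 -4.2  6. ]
8.82 yaw 58.78 Mz 0.082 F [ 0.5 -4.1  6.4]
```

```bash

python3 -m handwheel '[[0,0,0,0,0,-0.5],[0,0,0,0,0,-0.5],[0,0,0,0,0,-0.5],[0,0,0,0,0,-0.5],[0,0,0,0,0,-0.5],[0,0,0,0,0,-0.5],[0,0,0,0,0,-0.5],[0,0,0,0,0,-0.5]]' >/dev/null && python3 chk.py &&
python3 -m handwheel '[[0,0,0,0,0,-0.5],[0,0,0,0,0,-0.5],[0,0,0,0,0,-0.5],[0,0,0,0,0,-0.5],[0,0,0,0,0,-0.5],[0,0,0,0,0,-0.5],[0,0,0,0,0,-0.5],[0,0,0,0,0,-0.5]]' >/dev/null && python3 chk.py &&
python3 -m handwheel '[[0,0,0,0,0,-0.5],[0,0,0,0,0,-0.5],[0,0,0,0,0,-0.5],[0,0,0,0,0,-0.5],[0,0,0,0,0,-0.5],[0,0,0,0,0,-0.5],[0,0,0,0,0,-0.5],[0,0,0,0,0,-0.5]]' >/dev/null && python3 chk.py &&
python3 -m handwheel '[[0,0,0,0,0,-0.5],[0,0,0,0,0,-0.5],[0,0,0,0,0,-0.5],[0,0,0,0,0,-0.5],[0,0,0,0,0,-0.5],[0,0,0,0,0,-0.5],[0,0,0,0,0,-0.5],[0,0,0,0,0,-0.5]]' >/dev/null && python3 chk.py
```

```text
9.48 yaw 62.79 Mz -0.044 F [-0.3 -2.9  4.9]
10.15 yaw 66.8 Mz -0.057 F [-0.8 -2.1  7.1]
10.82 yaw 70.81 Mz -0.051 F [-0.5 -0.6  7.1]
11.48 yaw 74.8 Mz -0.082 F [-0.6 -1.3  6.2]
```

```bash

python3 -m handwheel '[[0,0,0,0,0,-0.4],[0,0,0,0,0,-0.4],[0,0,0,0,0,-0.4],[0,0,0,0,0,-0.4],[0,0,0,0,0,-0.4],[0,0,0,0,0,-0.4],[0,0,0,0,0,-0.4],[0,0,0,0,0,-0.4]]' >/dev/null && python3 chk.py &&
python3 -m handwheel '[[0,0,0,0,0,-0.4],[0,0,0,0,0,-0.4],[0,0,0,0,0,-0.4],[0,0,0,0,0,-0.4],[0,0,0,0,0,-0.4],[0,0,0,0,0,-0.4],[0,0,0,0,0,-0.4],[0,0,0,0,0,-0.4]]' >/dev/null && python3 chk.py &&
python3 -m handwheel '[[0,0,0,0,0,-0.4],[0,0,0,0,0,-0.4],[0,0,0,0,0,-0.4],[0,0,0,0,0,-0.4],[0,0,0,0,0,-0.4],[0,0,0,0,0,-0.4],[0,0,0,0,0,-0.4],[0,0,0,0,0,-0.4]]' >/dev/null && python3 chk.py &&
python3 -m handwheel '[[0,0,0,0,0,-0.4],[0,0,0,0,0,-0.4],[0,0,0,0,0,-0.4],[0,0,0,0,0,-0.4],[0,0,0,0,0,-0.4],[0,0,0,0,0,-0.4],[0,0,0,0,0,-0.4],[0,0,0,0,0,-0.4]]' >/dev/null && python3 chk.py
```

```text
12.15 yaw 78.0 Mz -0.06 F [-0.6 -0.8  7.1]
12.82 yaw 81.2 Mz -0.046 F [-0.6 -1.8  6.6]
13.48 yaw 84.4 Mz -0.081 F [-0.4 -1.3  7.2]
14.15 yaw 87.6 Mz -0.012 F [-0.4 -1.7  6.6]
```

```bash

python3 chk.py >/dev/null && python3 -m handwheel '[[0,0,0,0,0,-0.4],[0,0,0,0,0,-0.4],[0,0,0,0,0,-0.4],[0,0,0,0,0,-0.4],[0,0,0,0,0,-0.4],[0,0,0,0,0,-0.4],[0,0,0,0,0,-0.4],[0,0,0,0,0,-0.4]]' >/dev/null && python3 chk.py &&
python3 -m handwheel '[[0,0,0,0,0,-0.4],[0,0,0,0,0,-0.4],[0,0,0,0,0,-0.4],[0,0,0,0,0,-0.4],[0,0,0,0,0,-0.4],[0,0,0,0,0,-0.4],[0,0,0,0,0,-0.4],[0,0,0,0,0,-0.4]]' >/dev/null && python3 chk.py &&
python3 -m handwheel '[[0,0,0,0,0,-0.4],[0,0,0,0,0,-0.4],[0,0,0,0,0,-0.4],[0,0,0,0,0,-0.4],[0,0,0,0,0,-0.4],[0,0,0,0,0,-0.4],[0,0,0,0,0,-0.4],[0,0,0,0,0,-0.4]]' >/dev/null && python3 chk.py &&
python3 -m handwheel '[[0,0,0,0,0,-0.4],[0,0,0,0,0,-0.4],[0,0,0,0,0,-0.4],[0,0,0,0,0,-0.4],[0,0,0,0,0,-0.4],[0,0,0,0,0,-0.4],[0,0,0,0,0,-0.4],[0,0,0,0,0,-0.4]]' >/dev/null && python3 chk.py
```

```text
14.82 yaw 90.8 Mz -0.026 F [-1.2 -1.6  6.1]
15.48 yaw 94.0 Mz -0.052 F [ 0.1 -1.1  6.8]
16.15 yaw 97.2 Mz -0.033 F [-1.  -1.   6.2]
16.82 yaw 100.4 Mz -0.059 F [-0.2 -2.2  7.2]
```

```bash

python3 chk.py >/dev/null && python3 -m handwheel '[[0,0,0,0,0,-0.4],[0,0,0,0,0,-0.4],[0,0,0,0,0,-0.4],[0,0,0,0,0,-0.4],[0,0,0,0,0,-0.4],[0,0,0,0,0,-0.4],[0,0,0,0,0,-0.4],[0,0,0,0,0,-0.4]]' >/dev/null && python3 chk.py &&
python3 -m handwheel '[[0,0,0,0,0,-0.4],[0,0,0,0,0,-0.4],[0,0,0,0,0,-0.4],[0,0,0,0,0,-0.4],[0,0,0,0,0,-0.4],[0,0,0,0,0,-0.4],[0,0,0,0,0,-0.4],[0,0,0,0,0,-0.4]]' >/dev/null && python3 chk.py &&
python3 -m handwheel '[[0,0,0,0,0,-0.4],[0,0,0,0,0,-0.4],[0,0,0,0,0,-0.4],[0,0,0,0,0,-0.4],[0,0,0,0,0,-0.4],[0,0,0,0,0,-0.4],[0,0,0,0,0,-0.4],[0,0,0,0,0,-0.4]]' >/dev/null && python3 chk.py
```

```text
17.48 yaw 103.6 Mz -0.059 F [-0.5 -1.9  6.9]
18.15 yaw 106.74 Mz -0.804 F [-0.9 -2.6  6.4]
```

```bash

python3 chk.py >/dev/null && python3 -m handwheel '[[0,0,0,0,0,-0.4],[0,0,0,0,0,-0.4],[0,0,0,0,0,-0.4],[0,0,0,0,0,-0.4],[0,0,0,0,0,-0.4],[0,0,0,0,0,-0.4],[0,0,0,0,0,-0.4],[0,0,0,0,0,-0.4]]' >/dev/null && python3 chk.py &&
python3 -m handwheel '[[0,0,0,0,0,-0.4],[0,0,0,0,0,-0.4],[0,0,0,0,0,-0.4],[0,0,0,0,0,-0.4],[0,0,0,0,0,-0.4],[0,0,0,0,0,-0.4],[0,0,0,0,0,-0.4],[0,0,0,0,0,-0.4]]' >/dev/null && python3 chk.py &&
python3 -m handwheel '[[0,0,0,0,0,-0.4],[0,0,0,0,0,-0.4],[0,0,0,0,0,-0.4],[0,0,0,0,0,-0.4],[0,0,0,0,0,-0.4],[0,0,0,0,0,-0.4],[0,0,0,0,0,-0.4],[0,0,0,0,0,-0.4]]' >/dev/null && python3 chk.py
```

```text
(no output)
```

The end stop shows as Mz -0.80, still under the 1.4 limit. I ease back at once.

```bash

python3 -m handwheel '[[0,0,0,0,0,0.7],[0,0,0,0,0,0.7],[0,0,0,0,0,0],[0,0,0,0,0,0],[0,0,0,0,0,0],[0,0,0,0,0,0],[0,0,0,0,0,0],[0,0,0,0,0,0]]' >/dev/null ; python3 chk.py 
python3 -m handwheel '[[0,0,0,0,0,0.7],[0,0,0,0,0,0.7],[0,0,0,0,0,0],[0,0,0,0,0,0],[0,0,0,0,0,0],[0,0,0,0,0,0],[0,0,0,0,0,0],[0,0,0,0,0,0]]' >/dev/null ; python3 chk.py
```

```text
18.82 yaw 105.36 Mz -0.195 F [-2.  -2.5  7.6]
19.48 yaw 103.98 Mz -0.087 F [-0.9 -2.3  7.1]
```

```bash

python3 -m handwheel '[[0,0,0,0,0,0.7],[0,0,0,0,0,0.7],[0,0,0,0,0,0],[0,0,0,0,0,0],[0,0,0,0,0,0],[0,0,0,0,0,0],[0,0,0,0,0,0],[0,0,0,0,0,0]]' -1 45 >/dev/null ; python3 chk.py 
python3 -m handwheel '[[0,0,-0.0005,0,0,0],[0,0,-0.0005,0,0,0],[0,0,-0.0005,0,0,0],[0,0,-0.0005,0,0,0],[0,0,0,0,0,0],[0,0,0,0,0,0],[0,0,0,0,0,0],[0,0,0,0,0,0]]' >/dev/null ; python3 chk.py; python3 to.py 0.5004 -.1765 .2
```

```text
20.15 yaw 102.59 Mz -0.01 F [-1.6 -1.1  6.8]
20.82 yaw 102.58 Mz 0.022 F [ 0.2 -0.2 -1.3]
t 20.8167 ee [ 0.5006 -0.1769  0.1392] rot [-1.7999e+02 -1.0000e-02  1.0258e+02] q6 58.0 F [ 0.2 -0.2 -1.3] M [ 0.03 -0.06  0.02]
delta tool [ 0.0004 -0.0001 -0.0608] open 0.0507
```

```bash

python3 -m handwheel '[[0,0,-0.0005,0,0,0],[0,0,-0.0005,0,0,0],[0,0,-0.0005,0,0,0],[0,0,-0.0005,0,0,0],[0,0,0,0,0,0],[0,0,0,0,0,0],[0,0,0,0,0,0],[0,0,0,0,0,0]]' >/dev/null ; python3 chk.py && 
python3 -m handwheel '[[0,0,-0.0005,0,0,0],[0,0,-0.0005,0,0,0],[0,0,-0.0005,0,0,0],[0,0,-0.0005,0,0,0],[0,0,-0.0005,0,0,0],[0,0,0,0,0,0],[0,0,0,0,0,0],[0,0,0,0,0,0]]' >/dev/null && python3 chk.py; python3 to.py 0.5004 -.1765 .2
```

```text
21.48 yaw 102.58 Mz 0.036 F [-0.2 -0.2 -1.2]
22.15 yaw 102.58 Mz -0.075 F [ 0.   0.  -0.8]
t 22.15 ee [ 0.5006 -0.1769  0.1438] rot [-180.      0.    102.58] q6 58.0 F [ 0.   0.  -0.8] M [ 0.   -0.02 -0.08]
delta tool [ 0.0005 -0.0001 -0.0562] open 0.0506
```

Free: at 6 mm up, only the cap's weight shows. I lift on and carry it to the tray.

```bash

python3 -m handwheel '[[0,0,-0.009,0,0,0],[0,0,-0.009,0,0,0],[0,0,-0.009,0,0,0],[0,0,-0.009,0,0,0],[0,0,-0.009,0,0,0],[0,0,-0.009,0,0,0],[0,0,-0.009,0,0,0],[0,0,0,0,0,0]]' >/dev/null; python3 chk.py &&
python3 -m handwheel '[[0.012,0.005,0,0,0,0],[0.024,0.01,0,0,0,0],[0.024,0.01,0,0,0,0],[0.024,0.01,0,0,0,0],[0.024,0.01,0,0,0,0],[0.024,0.01,0,0,0,0],[0.024,0.01,0,0,0,0],[0.024,0.01,0,0,0,0]]' &&
python3 -m handwheel '[[0.024,0.0095,0,0,0,0],[0.024,0.0095,0,0,0,0],[0.024,0.0095,0,0,0,0],[0.024,0.0095,0,0,0,0],[0.024,0.0095,0,0,0,0],[0.024,0.0095,0,0,0,0],[0.024,0.0095,0,0,0,0],[0.012,0.005,0,0,0,0]]'
python3 to.py 0.569 .235 .0253
python3 - <<'E'
from h import *
c=cams.camera("side");cv2.imwrite("pics/side2.png",cv2.resize(c["img"][100:400,150:470,::-1],None,fx=2,fy=2))
E
```

```text
22.82 yaw 102.58 Mz 0.047 F [ 0.   0.1 -0.1]
time: 23.48
ee_pos: [0.5343, 0.0171, 0.2062]
tcp_rot: [-180.0, -0.0, 102.6]
wrist_force: [-0.2, -0.7, -0.8]
opening: 0.051
time: 24.15
ee_pos: [0.5647, 0.2094, 0.2058]
tcp_rot: [-179.9, -0.0, 102.7]
wrist_force: [0.0, -0.4, -1.1]
opening: 0.0507
t 24.15 ee [0.5647 0.2094 0.2058] rot [-1.7993e+02 -3.0000e-02  1.0269e+02] q6 97.6 F [ 0.  -0.4 -1.1] M [ 0.02 -0.01  0.02]
delta tool [0.0239 0.01   0.1805] open 0.0507
```

View pics/side2.png

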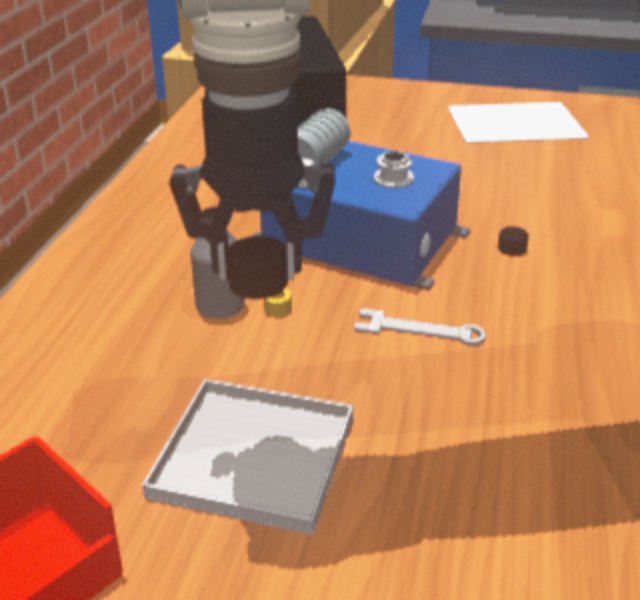

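The cap is held upright at (257,265), the neck at (393,168) is bare, and the tray lies ahead at (250,455), empty. Lowering now.

```bash

python3 -m handwheel '[[0.012,0.005,0,0,0,0],[0.012,0.005,0,0,0,0],[0,0,0.015,0,0,0],[0,0,0.02,0,0,0],[0,0,0.02,0,0,0],[0,0,0.02,0,0,0],[0,0,0.02,0,0,0],[0,0,0.015,0,0,0]]' &&
python3 -m handwheel '[[0,0,0.014,0,0,0],[0,0,0.012,0,0,0],[0,0,0.01,0,0,0],[0,0,0.007,0,0,0],[0,0,0,0,0,0],[0,0,0,0,0,0],[0,0,0,0,0,0],[0,0,0,0,0,0]]'
python3 to.py 0.569 .235 .0253
```

```text
time: 24.87
ee_pos: [0.5693, 0.2318, 0.0949]
tcp_rot: [-179.9, 0.0, 102.5]
wrist_force: [0.8, 0.1, -2.1]
opening: 0.051
time: 25.53
ee_pos: [0.5702, 0.2321, 0.0548]
tcp_rot: [179.9, -0.0, 102.6]
wrist_force: [0.2, -0.3, -0.7]
opening: 0.0506
t 25.5333 ee [0.5702 0.2321 0.0548] rot [ 1.7992e+02 -2.0000e-02  1.0258e+02] q6 99.6 F [ 0.2 -0.3 -0.7] M [-0.01  0.   -0.01]
delta tool [ 0.0031 -0.0006  0.0295] open 0.0506
```

```bash

python3 -m handwheel '[[0.003,0,0.004,0,0,0],[0,0,0.004,0,0,0],[0,0,0.004,0,0,0],[0,0,0.004,0,0,0],[0,0,0.003,0,0,0],[0,0,0.002,0,0,0],[0,0,0.001,0,0,0],[0,0,0.001,0,0,0]]' >/dev/null; python3 chk.py &&
python3 -m handwheel '[[0,0,0.0006,0,0,0],[0,0,0.0006,0,0,0],[0,0,0.0006,0,0,0],[0,0,0.0006,0,0,0],[0,0,0.0006,0,0,0],[0,0,0,0,0,0],[0,0,0,0,0,0],[0,0,0,0,0,0]]' >/dev/null; python3 chk.py;python3 to.py 0.569 .235 .0248
```

```text
26.2 yaw 102.58 Mz -0.049 F [ 0.7 -0.  -1.2]
26.87 yaw 102.58 Mz 0.064 F [-0.3 -0.2 -1.5]
t 26.8667 ee [0.5691 0.2349 0.0278] rot [180.     0.   102.58] q6 99.8 F [-0.3 -0.2 -1.5] M [-0.01  0.05  0.06]
delta tool [ 0.0002 -0.      0.003 ] open 0.0504
```

```bash
sed 's/np.linalg.norm(f)>20/f[2]>1.5/' chk.py > chkz.py
python3 -m handwheel '[[0,0,0.0003,0,0,0],[0,0,0.0003,0,0,0],[0,0,0.0003,0,0,0],[0,0,0.0003,0,0,0],[0,0,0.0003,0,0,0],[0,0,0.0003,0,0,0],[0,0,0,0,0,0],[0,0,0,0,0,0]]' >/dev/null; python3 chkz.py &&
python3 -m handwheel '[[0,0,0.0003,0,0,0],[0,0,0.0003,0,0,0],[0,0,0.0003,0,0,0],[0,0,0,0,0,0],[0,0,0,0,0,0],[0,0,0,0,0,0],[0,0,0,0,0,0],[0,0,0,0,0,0]]' >/dev/null && python3 chkz.py &&
python3 -m handwheel '[[0,0,0.0003,0,0,0],[0,0,0.0003,0,0,0],[0,0,0.0003,0,0,0],[0,0,0,0,0,0],[0,0,0,0,0,0],[0,0,0,0,0,0],[0,0,0,0,0,0],[0,0,0,0,0,0]]' >/dev/null && python3 chkz.py &&
python3 -m handwheel '[[0,0,0.0003,0,0,0],[0,0,0.0003,0,0,0],[0,0,0.0003,0,0,0],[0,0,0,0,0,0],[0,0,0,0,0,0],[0,0,0,0,0,0],[0,0,0,0,0,0],[0,0,0,0,0,0]]' >/dev/null && python3 chkz.py 
python3 to.py 0.569 .235 .0248
```

```text
27.53 yaw 102.58 Mz -0.025 F [ 0.1  0.  -0.9]
28.2 yaw 102.58 Mz 0.004 F [-0.7  0.5 -1.3]
28.87 yaw 102.58 Mz 0.009 F [-2.9 -0.3  4.6]
t 28.8667 ee [0.5691 0.2349 0.0249] rot [ 1.7997e+02 -1.0000e-02  1.0258e+02] q6 99.8 F [-2.9 -0.3  4.6] M [-0.17  0.46  0.01]
delta tool [ 0.0001 -0.0001  0.0001] open 0.0508
```

Touchdown at the predicted height with 4.6 N. I release and retreat.

```bash

python3 -m handwheel '[[0,0,0,0,0,0],[0,0,0,0,0,0],[0,0,0,0,0,0],[0,0,0,0,0,0],[0,0,0,0,0,0],[0,0,0,0,0,0],[0,0,0,0,0,0],[0,0,0,0,0,0]]' 0.9 20 
python3 -m handwheel '[[0,0,-0.003,0,0,0],[0,0,-0.01,0,0,0],[0,0,-0.015,0,0,0],[0,0,-0.02,0,0,0],[0,0,-0.025,0,0,0],[0,0,-0.025,0,0,0],[0,0,-0.025,0,0,0],[0,0,-0.025,0,0,0]]' 1
python3 -m handwheel '[[-0.03,0,0,0,0,0],[-0.03,0,0,0,0,0],[-0.03,0,0,0,0,0],[-0.03,0,0,0,0,0],[-0.03,0,0,0,0,0],[-0.02,0,0,0,0,0],[0,0,0,0,0,0],[0,0,0,0,0,0]]'
python3 - <<'E'
from h import *
c=cams.camera("side");cv2.imwrite("pics/side3.png",cv2.resize(c["img"][100:400,150:470,::-1],None,fx=2,fy=2));S=cloud(c)
W=cloud(cams.camera("top"))
for n,w in(("side",S),("top",W)):
    x,y,z=w[...,0],w[...,1],w[...,2]
    p=w[(abs(x-.569)<.07)&(abs(y-.235)<.07)&(z>.022)&(z<.06)]
    t=p[p[:,2]>.033]
    print(n,len(p),t.mean(0).round(4) if len(t) else 0,np.percentile(p[:,2],[50,98]).round(4) if len(p) else 0)
    if len(t)>20:
        print(cv2.minAreaRect((t[:,:2]*1000).astype(np.float32)))
        A=np.c_[t[:,:2]-t[:,:2].mean(0),np.ones(len(t))];print("slope",np.linalg.lstsq(A,t[:,2],rcond=None)[0].round(3))
E
```

```text
time: 29.53
ee_pos: [0.5691, 0.2348, 0.0241]
tcp_rot: [-180.0, 0.0, 102.6]
wrist_force: [0.3, -0.4, 0.5]
opening: 0.0808
time: 30.2
ee_pos: [0.569, 0.2348, 0.1745]
tcp_rot: [179.9, -0.0, 102.6]
wrist_force: [0.8, 1.0, 0.2]
opening: 0.0852
time: 30.87
ee_pos: [0.6063, 0.068, 0.173]
tcp_rot: [180.0, -0.0, 102.5]
wrist_force: [-0.7, 0.3, 0.3]
opening: 0.0857
side 588 [0.5681 0.2386 0.0374] [0.0372 0.0393]
((569.0597534179688, 236.70498657226562), (51.354671478271484, 52.263427734375), 53.974334716796875)
slope [ 0.006 -0.018  0.037]
top 0 0 0
```

View pics/side3.png

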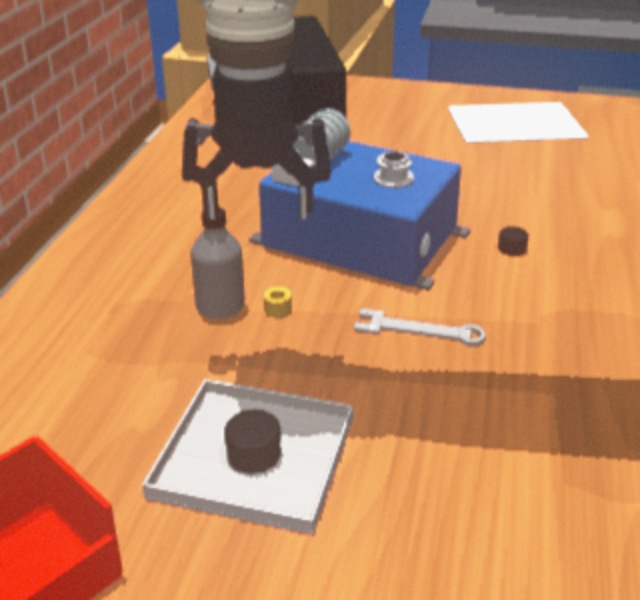

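The cap stands upright in the tray at (253,440). The neck is bare and the bottle, fitting and spanner have not moved. The gripper hangs clear (tips at z of about 0.16 or higher, against a 0.13 bottle top), so I hand in.

```bash
python3 -c "
from h import *
print(order.job_done())"
```

```text
the job is handed in; nothing more can be done
None
```

The filler cap is off the neck and standing upright on the tray floor, and the job was handed in at about 31 s of the 72 s allowed. I got no verdict back.

- **Loosening:** I broke the cap loose with a 24° anticlockwise twist at 50 N grip. I then turned it on slowly at 25 N and felt the end stop at about 88° (1.53 rad), where the torque read 0.80 N m. I eased back about 4° of tool turn, roughly 2.5° off the stop.
- **Lifting and placing:** The cap came off with only its own weight showing on the wrist. It touched down in the tray at 4.6 N, and I released it and backed away.
- **Last checks:** The side camera puts the cap within about 2 mm of the tray's centre, top at z of about 0.037 as expected. The fitted slope of its top is about 0.02 rad. By eye, the spanner, bottle and fitting were where they started, and the wrist force was near zero.
- **Check that failed:** The top camera returned no points on the cap at the end, probably because the arm was in the way. The final position therefore rests on the side camera, the tool position at release and the touchdown height. In the first measurements, the two cameras also differed by about 4 mm in y on the cap's centre. I used the average, and the low side force on closing (about 5 N) bore it out.

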